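# Plug a six-pin header into a floating test socket and lock it

### The arm

A 6-joint arm with a two-finger parallel gripper is mounted at the origin on a cart in front of the work surface, level with it; the furniture and walls round the work are solid. World frame = base frame: x ahead of the robot, y to its left, z up, the work surface at z = 0. Lengths are in m, angles in degrees, forces in N, time in s.
With the tool pointing down it reaches from about 0.35 to 0.875 m from the base axis. Payload 4.2 kg.
Tool frame: the origin (TCP) lies where the fingers leave the gripper's body, on its centre line; the fingertips stand 70 mm ahead of it and the grasp point (between the pads) lies 51 mm ahead of it; z points along the fingers, y is the direction in which the jaws open and shut (so a half turn about z gives the same grasp; the last joint's range is limited). The gripper opens to 87 mm and grips with 3 to 60 N. Pads are 19 mm wide; open, the fingers measure 117 mm over their backs; the gripper's body (75 mm by 190 mm) begins 51 mm behind the grasp point.
Start: joints at [-48.782, 22.042, 0.453, 0, -68.411, -14.817], TCP at [0.278, -0.56, 0.292] pointing down, gripper open.
Joint ranges: [-179.83, 179.83], [-69.29, 118.12], [-61.27, 80.66], [-181.25, 117.63], [-171.15, -9.14], [-177.46, 177.46]. Speed limits (degrees/s): [159.86, 159.86, 180, 180, 180, 180].

### API

Orientations are given as a 3x3 rotation matrix whose columns are the frame's x, y, z axes.
In Python, from station import sense, capture, camera_model, finish_job gives the robot as it stands.
- The arm moves only by the shell command python3 -m inch 'ROWS'. ROWS is JSON, a list of rows, each an object with "hand": the closure, from 0 (fully open) to 1 (shut); "slide": the shift along the world's x, y, z in cm, a list of three; "yaw": the turn about the world's z in rad. A call has 1 to 10 rows; each row is the pose to reach, as a shift and turn from the pose commanded when the call began; what a row does not reach only later rows make up. A row lasts 1/8 s, in which the tool goes at most 62.5 mm and 10.7 degrees, less where a joint would pass 70% of its speed; a pose out of reach is approached as far as the arm can. A call with a gripper value outside its range is refused whole. The fingers move at their own pace and stop on an object; the grip force is fixed at half the most. Time passes only in rows, so rows that repeat a pose let the fingers close. It gives the time, the measured TCP pose, the force and the opening at its end, in the units of the state.
- sense(): the state, without advancing time (a new reading comes with each control period).
- capture(name): name is "side" or "top" or "wrist"; returns the picture (400x640x3 uint8, blue, green, red); there is no depth.
- camera_model(name): a dict with "mtx" (3x3 intrinsics, pixels), "k1" (the pictures are not rectified: a ray, as slopes to the right and down, at radius r is drawn at 1 + k1 r^2 times it, then the intrinsics apply), "xyz" and "orientation" of the camera in the world; the wrist camera has in their place "tool_from_camera" (4x4, takes a point from camera to tool coordinates, whose origin is the TCP and whose axes are the flange's). Camera axes: x right, y up, looking along -z (the intrinsics and any distortion apply to the point x, -y, -z); pixel columns grow to the right and rows downward; lengths in m; the calibration is good to about 2 mm. A picture is of the moment at which its call begins: read the wrist's pose just before it. camera_model takes no time and is no camera call.
- finish_job(): hands the job in, once; it reports no verdict.
The state is a dict: "time_s": time; "joints": joint angles; "joint_velocities": joint speeds; "effort": joint torques, N m; "tcp_pos": TCP position; "ee_rot": TCP orientation; "wrist_force": force on the tool from outside, world axes, zero at the start; "moment": the same for the moment, N m; "gripper_width": opening from 0.0 (shut) to 1.0 (fully open).
Only numpy, scipy, OpenCV 4.12 (cv2) and the standard library are available. Lean on these libraries where they do the work, as an engineer would, in place of code of your own. Each camera call takes 0.05 s, during which the arm holds its last target. There are 200 camera calls.

### The job

Take the black six-pin contact strip out of its storage stand and plug it, pins down, into the socket of the test fixture until it is fully home, then slide the keeper all the way over the strip's end so that it is locked in. The socket floats lengthwise, so feel for the holes lightly: the pins bend if they are pressed hard (about 30 N) against it. Leave the other things on the table where they are.

Things in the scene. Friction and masses are not known exactly. Their poses are not given: they have to be found in the camera images.
- header_grip (a point): Loose black contact strip, 0.1-0.2 kg: centre of its grip, an upright fin 14 (x) x 36 (y) x 30 mm high. Below the fin a bar 14 x 110 x 16 mm high, its top 15 mm and underside 31 mm below this point. z up, y along the strip; same both ways round. Starts upright in its stand, the bar's underside 24 mm above the table, with 2-3 mm of play; lifts straight out.
- header_tips (a point): Point midway along the row of pin tips, 49 mm below header_grip. Six round brass pins, 6 mm diameter, 18 mm long, hang below the bar in a row along y, 15 mm apart (y = -37.5 to +37.5 mm); the last 2 mm taper to 5.2 mm diameter.
- stand: Grey plastic storage stand, fixed, 44 (x) x 140 (y) x 31 mm high, open in the middle; origin at the centre of its underside, y along the strip.
- fixture: Aluminium test fixture, fixed. Origin on the table under the middle of the socket channel; y along the row of holes towards the keeper's end, z up. Base 84 mm wide, y = -82 to +130 mm. Channel rails and end stops reach z = 34 mm, the keeper's tower (y = 82 to 128 mm) z = 62 mm. Strip's grip point: z = 67 mm when the strip is fully home, 85 mm when pin tips rest on the socket.
- fixture_top (a point): Middle of the channel at the height of the socket's top, 36 mm above the fixture's origin; it is fixed to the fixture, not to the socket. The grey socket block (40 x 116 mm) has six holes in line at x = 0, 15 mm apart along y, each 10 (x) x 8 (y) mm, 24 mm deep, chamfered 1 mm. Home means the bar's underside lies on the socket's top.
- socket_mid (a point): Mark on the fixture at the middle of the float range. The socket block floats along fixture y only: its middle starts anywhere within 10 mm either side of this mark. Where it rests is not reported: it must be felt or seen. It slides under about 3 N sideways and stays where left.
- keeper_knob (a point): Centre of the keeper's upright black knob, 14 mm diameter, 67 to 83 mm above the table (this point 74 mm). The keeper is a dark steel plate 24 x 50 x 6 mm flat on the tower, underside at z = 54.5 mm; its front edge is 34 mm ahead (fixture -y) of the knob's axis. The strip's bar, when home, passes 2.5 mm below it.
- keeper (a joint): Slide of the keeper in m along the fixture's -y: 0 open (front edge at fixture y = 76 mm), 0.038 fully shut at its stop (front edge at 38 mm, over the strip's end). Moves against about 2 N and stays where left.
- oil: Bystander: cream oil bottle with a red spout, 41 mm diameter, 125 mm high; origin at the centre of its underside.
- jar: Bystander: small clear jar with red seals, 35 mm diameter, 48 mm high; origin at the centre of its underside.
- block: Bystander: aluminium seal block 44 x 50 x 18 mm; origin at the centre of its underside.
- fitting: Bystander: brass and black push-in fitting lying down, 12 x 32 x 14 mm; origin at the centre of its underside.
Not all that is in view belongs to the job. Of the things like the part that bears header_grip, leave any that is blue; of the rest the smaller one is meant.

How it is judged (in metres and radians):
On the way, in this order (a step that is already met when the one before it is completed fails the run):
1. the strip is lifted clear of its stand (height (world z) of header_grip above 0.08 m), for 0.1 s.
2. all six pins are in the socket and the strip is fully home, the keeper not yet over it (z of header_grip in the frame of fixture between 0.065 and 0.069 m and x of header_grip in the frame of fixture between -0.004 and 0.004 m and y of header_grip in the frame of fixture between -0.013 and 0.013 m and angle between header_grip's own z axis and vertical below 0.05 rad and value of joint keeper below 0.015 m), for 0.2 s.
At the end, for the whole second after the job is handed in: The strip sits upright (within 0.05 rad) with all six pins in the socket, its bar on the socket's top to within 2 mm (grip point 65 to 69 mm above the fixture's origin, within 4 mm of its x = 0 and 13 mm of its y = 0), and the keeper is shut (at least 34 of its 38 mm) (z of header_grip in the frame of fixture between 0.065 and 0.069 m and x of header_grip in the frame of fixture between -0.004 and 0.004 m and y of header_grip in the frame of fixture between -0.013 and 0.013 m and angle between header_grip's own z axis and vertical below 0.05 rad and value of joint keeper above 0.034 m); the robot touches nothing.
It fails at once if the strip is pressed against the fixture with more than 30 N (contact force between header and fixture above 30 N).
It fails at once if the oil bottle is moved by more than 15 mm (distance of oil from where it was at the start of the episode above 0.015 m).
It fails at once if the sample jar is moved by more than 15 mm (distance of jar from where it was at the start of the episode above 0.015 m).
It fails at once if the seal block is moved by more than 15 mm (distance of block from where it was at the start of the episode above 0.015 m).
It fails at once if the push fitting is moved by more than 15 mm (distance of fitting from where it was at the start of the episode above 0.015 m).
It also fails if it takes over 64 s, if anything falls off the work surface, if the arm or the gripper's body presses on something with over 40 N, if the wrist force passes 120 N, or if a joint passes its speed limit or range.

## Working session

There is one attempt and no reset: what is moved stays moved. The work goes in short steps, Python scripts to look and compute and a shell command to move; the robot and the scene stay as the last step left them, time stands still between calls to the robot, and variables do not carry over. Pictures are saved under pics/ and viewed, about 8 in all and at most 12, crops included, and the job is handed in when it is done.

```bash
mkdir -p pics; ls; cat > h.py <<'E'
import numpy as np, cv2
from station import sense, capture, camera_model, finish_job
def campose(n, s=None):
    m=camera_model(n)
    if n=='wrist':
        s=s or sense(); T=np.array(m['tool_from_camera']); R=np.array(s['ee_rot'])
        return m, R@T[:3,:3], R@T[:3,3]+np.array(s['tcp_pos'])
    return m, np.array(m['orientation']), np.array(m['xyz'])
def ray(n,px,s=None):
    m,R,t=campose(n,s); K=np.array(m['mtx'],float)
    u=cv2.undistortPoints(np.array([[px]],float),K,np.array([m['k1'],0,0,0.]))[0,0]
    return t, R@np.array([u[0],-u[1],-1])
def onplane(n,px,z,s=None):
    t,d=ray(n,px,s); return t+d*(z-t[2])/d[2]
def proj(n,P,s=None):
    m,R,t=campose(n,s); c=R.T@(np.array(P)-t); x=np.array([c[0],-c[1]])/-c[2]
    x=x*(1+m['k1']*(x@x)); K=np.array(m['mtx']); return K[:2,:2]@x+K[:2,2]
E
python3 - <<'E'
from h import *
s=sense(); print(s['tcp_pos'],s['ee_rot'],s['time_s'],s['gripper_width'],s['wrist_force'])
for n in('top','side','wrist'):
    cv2.imwrite(f'pics/{n}0.png',capture(n)); m,R,t=campose(n,s); print(n,t,R[:,2],m['k1'],np.array(m['mtx']).tolist())
E
```

```text
pics
[ 0.27773277 -0.55939551  0.29117374] [[-8.95777130e-01 -4.44502231e-01 -1.04902909e-03]
 [-4.44503456e-01  8.95775173e-01  1.87544599e-03]
 [ 1.06054294e-04  2.14627868e-03 -9.99997691e-01]] 0.0 0.9979923007272077 [0.13026289 0.01119778 0.5890631 ]
top [0.35114161 0.02317225 1.05690188] [-0.20318671  0.01442424  0.97903376] 0.013306197378252642 [[387.2996405913199, 0.0, 318.5323858893818], [0.0, 387.2996405913199, 196.45193287757115], [0.0, 0.0, 1.0]]
side [-0.02721706  0.88370753  0.58101822] [-0.49373051  0.75673258  0.42846935] -0.16467140793448892 [[505.39875263775383, 0.0, 320.08309922312816], [0.0, 505.39875263775383, 204.34793156828948], [0.0, 0.0, 1.0]]
wrist [ 0.21043533 -0.5937024   0.38251027] [-0.24274199 -0.12252657  0.96232197] 0.0022374625964709624 [[352.84053628639305, 0.0, 320.4718983769149], [0.0, 352.84053628639305, 198.55485315019484], [0.0, 0.0, 1.0]]
```

View pics/top0.png

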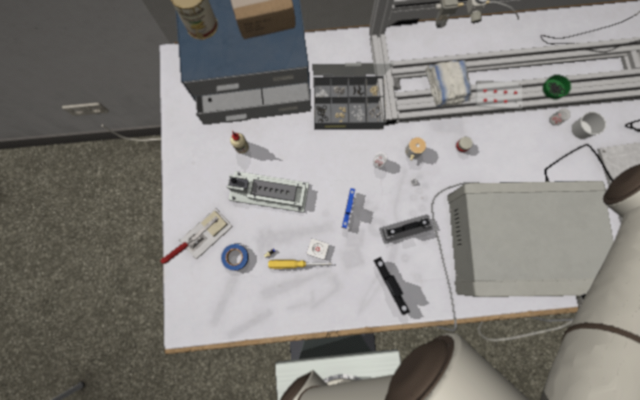

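View pics/side0.png

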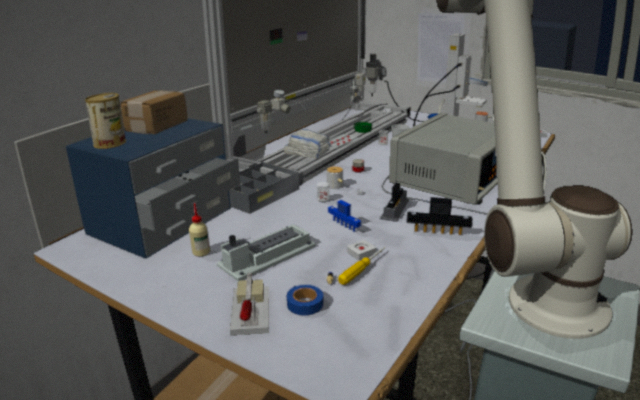

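Three strip-like things are in the top view: blue at (348,208), which is excluded; black at (407,228), which seems to sit in a grey stand; and a larger black one at (392,285). The fixture is at (268,190), with the keeper's knob at its left end (237,183). I'll confirm this in one enlarged crop.

```bash
python3 - <<'E'
from h import *
a=cv2.imread('pics/top0.png'); b=cv2.imread('pics/side0.png')
c1=cv2.resize(a[165:325,370:450],None,fx=3.6,fy=3.6,interpolation=2)   # 288x576
c2=cv2.resize(a[160:225,215:320],None,fx=4.8,fy=4.8,interpolation=2) #504x312
c3=cv2.resize(b[180:245,375:480],None,fx=4.7,fy=4.0,interpolation=2)
o=np.zeros((590,800,3),np.uint8); o[:c1.shape[0],:c1.shape[1]]=c1; o[:c2.shape[0],290:290+c2.shape[1]]=c2;o[320:320+c3.shape[0],290:290+c3.shape[1]]=c3
cv2.imwrite('pics/crop1.png',o)
for n,p,z in [('stripA',(407,228),.07),('stripB',(392,285),.07),('fix',(268,190),.036),('knob',(237,183),.083),('B1',(377,261),.04),('B2',(406,311),.04),('A1',(383,235),.031),('A2',(431,221),.031)]: print(n,onplane('top',p,z))
E
```

```text
stripA [ 0.45156882 -0.20810497  0.07      ]
stripB [ 0.31469321 -0.15055256  0.07      ]
fix [0.5943432  0.14230277 0.036     ]
knob [0.60967107 0.21535003 0.083     ]
B1 [ 0.37731945 -0.12559906  0.04      ]
B2 [ 0.24697003 -0.18205882  0.04      ]
A1 [ 0.44335876 -0.15148614  0.031     ]
A2 [ 0.46780125 -0.28337433  0.031     ]
```

View pics/crop1.png

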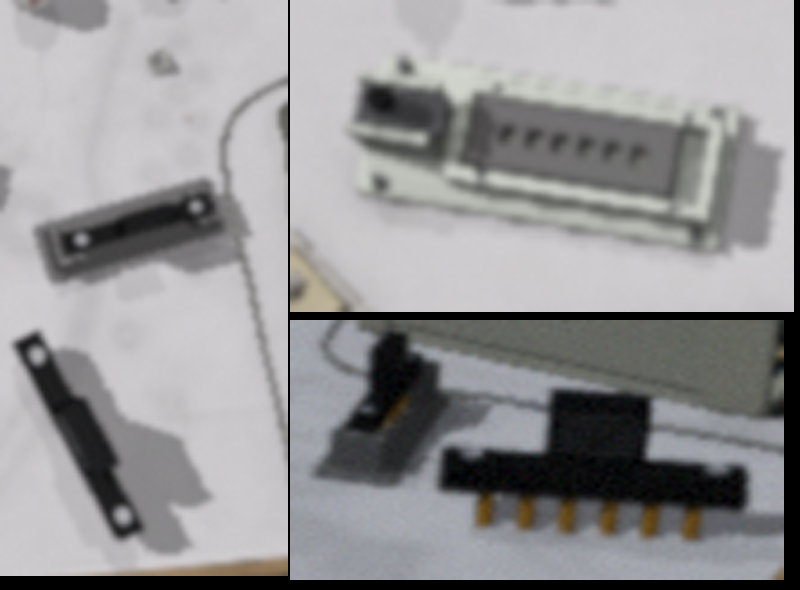

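The strip is the black one at top (407,228). It is the smaller black strip and sits in the grey stand. The other black strip (392,285) is longer, and the blue one is excluded. I'll move above it and look from close by.

```bash
python3 -m inch '[{"hand":0,"slide":[0,0,6],"yaw":0},{"hand":0,"slide":[2,4,6],"yaw":0.18},{"hand":0,"slide":[5,9,6],"yaw":0.36},{"hand":0,"slide":[8,15,6],"yaw":0.54},{"hand":0,"slide":[11,20,6],"yaw":0.72},{"hand":0,"slide":[14,25,6],"yaw":0.9},{"hand":0,"slide":[16,30,5],"yaw":1.08},{"hand":0,"slide":[17.4,34.3,3],"yaw":1.26},{"hand":0,"slide":[17.4,34.3,0],"yaw":1.29},{"hand":0,"slide":[17.4,34.3,0],"yaw":1.29}]'
python3 - <<'E'
from h import *
s=sense(); im=capture('wrist'); cv2.imwrite('pics/w1.png',im)
print(s['tcp_pos'],s['joints'],np.degrees(np.arctan2(s['ee_rot'][1][1],s['ee_rot'][0][1])))
print(proj('wrist',(.452,-.215,.04),s))
E
```

```text
time_s: 1.4
tcp_pos: [0.4508, -0.216, 0.2902]
ee_rot: [[0.179, -0.984, -0.006], [-0.984, -0.179, 0.001], [-0.002, 0.005, -1.0]]
wrist_force: [0.1, -0.3, 0.6]
gripper_width: 1.004
[ 0.45081623 -0.21595325  0.29015379] [-6.96884790e+00  1.00361563e+01 -1.67136449e+01 -3.76978605e-02
 -6.35816207e+01  1.73245474e+01] -169.6608209473768
[316.98919932 178.21494255]
```

View pics/w1.png

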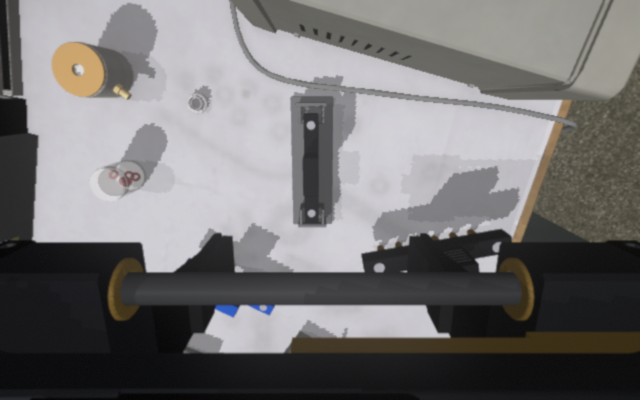

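The wrist view shows the strip in its stand, with white bar dots near (311,126) and (311,214). I'll measure those at bar-top height.

```bash
cat > dots.py <<'E'
from h import *
def dots(im,s,x0,x1,y0,y1,z,amax=150):
    g=cv2.cvtColor(im,6)[y0:y1,x0:x1]; n,_,st,c=cv2.connectedComponentsWithStats((g>140).astype(np.uint8))
    P=[(c[i]+[x0,y0],st[i,4]) for i in range(1,n) if 15<st[i,4]<amax]
    for p,a in P: print(p,a,onplane('wrist',p,z,s))
    return P
E
python3 - <<'E'
from dots import *
s=sense(); im=cv2.imread('pics/w1.png')
P=dots(im,s,301,321,112,222,.04)
q=[onplane('wrist',p,.04,s) for p,_ in P]
if len(q)==2:
    d=q[0]-q[1]; print('mid',(q[0]+q[1])/2,'len',np.linalg.norm(d),'ang',np.degrees(np.arctan2(d[1],d[0])))
    print('tcp diff cm',((q[0]+q[1])/2-s['tcp_pos'])*100)
a=[onplane('top',p,.04) for p in((392.2,231.1),(424.4,221.9))]; print('top check',(a[0]+a[1])/2)
E
```

```text
[310.5        124.86956522] 46 [ 0.46897189 -0.26589182  0.04      ]
[311.07894737 212.94736842] 38 [ 0.45327629 -0.17894498  0.04      ]
mid [ 0.46112409 -0.2224184   0.04      ] len 0.08835216512451383 ang -79.76719920136028
tcp diff cm [  0.9418379   -0.56837792 -25.18918746]
top check [ 0.45823256 -0.21918909  0.04      ]
```

```bash
python3 -m inch '[{"hand":0,"slide":[0.9,-0.5,-3],"yaw":0},{"hand":0,"slide":[0.9,-0.5,-7],"yaw":0},{"hand":0,"slide":[0.9,-0.5,-9],"yaw":0},{"hand":0,"slide":[0.9,-0.5,-9],"yaw":0},{"hand":0,"slide":[0.9,-0.5,-9],"yaw":0}]'
python3 - <<'E'
from dots import *
s=sense(); im=capture('wrist'); cv2.imwrite('pics/w2.png',im)
for P in ((.46897,-.26589,.04),(.45328,-.17894,.04)): 
    u=proj('wrist',P,s).astype(int); print(u); dots(im,s,u[0]-16,u[0]+16,max(u[1]-16,0),u[1]+16,.04,260)
print(s['tcp_pos'],s['ee_rot'])
E
```

```text
time_s: 2.08
tcp_pos: [0.4619, -0.2225, 0.204]
ee_rot: [[0.178, -0.984, 0.003], [-0.984, -0.178, -0.001], [0.002, -0.003, -1.0]]
wrist_force: [0.4, -0.3, -0.4]
gripper_width: 0.996
[321 144]
[323.34939759 146.34939759] 83 [ 0.46711755 -0.26487401  0.04      ]
[320 257]
[323.0625  258.03125] 64 [ 0.45149419 -0.17840096  0.04      ]
[ 0.46194365 -0.22250108  0.20399908] [[ 0.17848461 -0.98393781  0.00310365]
 [-0.98394141 -0.17848861 -0.00105988]
 [ 0.00159682 -0.00286464 -0.99999462]]
```

```bash
python3 -m inch '[{"hand":0,"slide":[-0.2,0.1,-3],"yaw":0},{"hand":0,"slide":[-0.2,0.1,-6],"yaw":0},{"hand":0,"slide":[-0.2,0.1,-8],"yaw":0},{"hand":0,"slide":[-0.2,0.1,-9.1],"yaw":0},{"hand":0,"slide":[-0.2,0.1,-9.1],"yaw":0},{"hand":0,"slide":[-0.2,0.1,-9.1],"yaw":0},{"hand":0,"slide":[-0.2,0.1,-9.1],"yaw":0}]'
python3 -c "
from h import *
s=sense();print(s['tcp_pos'],s['wrist_force'])"
```

```text
time_s: 3.0
tcp_pos: [0.4595, -0.2209, 0.1122]
ee_rot: [[0.179, -0.984, 0.002], [-0.984, -0.179, -0.0], [0.001, -0.002, -1.0]]
wrist_force: [0.7, -0.0, 0.6]
gripper_width: 1.002
[ 0.45948746 -0.22088141  0.11218261] [ 0.71423095 -0.01793005  0.59720057]
```

```bash
python3 -m inch '[{"hand":0,"slide":[0,0,-0.4],"yaw":0},{"hand":0.5,"slide":[0,0,-0.4],"yaw":0},{"hand":1,"slide":[0,0,-0.4],"yaw":0},{"hand":1,"slide":[0,0,-0.4],"yaw":0},{"hand":1,"slide":[0,0,-0.4],"yaw":0},{"hand":1,"slide":[0,0,-0.4],"yaw":0},{"hand":1,"slide":[0,0,-0.4],"yaw":0},{"hand":1,"slide":[0,0,-0.4],"yaw":0}]'

```

```text
time_s: 4.0
tcp_pos: [0.4589, -0.2208, 0.1073]
ee_rot: [[0.179, -0.984, 0.0], [-0.984, -0.179, 0.0], [0.0, -0.0, -1.0]]
wrist_force: [-0.1, -0.8, -0.1]
gripper_width: 0.286
```

```bash
python3 -m inch '[{"hand":1,"slide":[0,0,0],"yaw":0},{"hand":1,"slide":[0,0,0],"yaw":0},{"hand":1,"slide":[0,0,0],"yaw":0},{"hand":1,"slide":[0,0,0],"yaw":0}]'

```

```text
time_s: 4.5
tcp_pos: [0.4591, -0.2208, 0.1073]
ee_rot: [[0.179, -0.984, 0.001], [-0.984, -0.179, -0.0], [0.0, -0.0, -1.0]]
wrist_force: [0.7, 0.2, -0.7]
gripper_width: 0.158
```

```bash
python3 -m inch '[{"hand":1,"slide":[0,0,1],"yaw":0},{"hand":1,"slide":[0,0,3],"yaw":0},{"hand":1,"slide":[0,0,6],"yaw":0},{"hand":1,"slide":[0,0,10],"yaw":0},{"hand":1,"slide":[0,0,14],"yaw":0},{"hand":1,"slide":[0,0,18],"yaw":0},{"hand":1,"slide":[0,0,18],"yaw":0},{"hand":1,"slide":[0,0,18],"yaw":0}]'
python3 - <<'E'
from h import *
s=sense();print(s['tcp_pos'],s['gripper_width'],s['wrist_force'])
a,b=[onplane('top',p,.036) for p in((260.4,187.7),(287.5,191.9))]; k=onplane('top',(233.75,180.2),.083)
print(a,b,np.linalg.norm(a-b),np.degrees(np.arctan2(*(a-b)[1::-1])),k,(a+b)/2)
E
```

```text
time_s: 5.5
tcp_pos: [0.458, -0.2205, 0.2868]
ee_rot: [[0.179, -0.984, -0.001], [-0.984, -0.179, 0.001], [-0.001, 0.001, -1.0]]
wrist_force: [-0.1, -0.1, -1.9]
gripper_width: 0.156
[ 0.45800292 -0.22051808  0.28676729] 0.1560920972296451 [-0.10570132 -0.08836372 -1.85044836]
[0.60275878 0.16231814 0.036     ] [0.58385079 0.09027023 0.036     ] 0.07448767266290461 75.29510793093125 [0.61797408 0.22331753 0.083     ] [0.59330479 0.12629419 0.036     ]
```

```bash
python3 -m inch '[{"hand":1,"slide":[1.5,4.5,0],"yaw":-0.08},{"hand":1,"slide":[3.5,9.5,0],"yaw":-0.16},{"hand":1,"slide":[5.5,15,0],"yaw":-0.24},{"hand":1,"slide":[7.5,20.5,0],"yaw":-0.32},{"hand":1,"slide":[9.5,26,0],"yaw":-0.4},{"hand":1,"slide":[11.5,31,0],"yaw":-0.436},{"hand":1,"slide":[13.5,36,0],"yaw":-0.436},{"hand":1,"slide":[15,40.6,0],"yaw":-0.436},{"hand":1,"slide":[15,40.6,0],"yaw":-0.436},{"hand":1,"slide":[15,40.6,0],"yaw":-0.436}]'
python3 - <<'E'
from h import *
s=sense(); im=capture('wrist'); cv2.imwrite('pics/w3.png',im)
import json; json.dump({k:np.array(s[k]).tolist() for k in('tcp_pos','ee_rot')},open('s3.json','w'))
print(s['tcp_pos'],np.degrees(np.arctan2(s['ee_rot'][1][0],s['ee_rot'][0][0])))
E
```

```text
time_s: 6.75
tcp_pos: [0.6082, 0.1848, 0.2854]
ee_rot: [[-0.253, -0.967, -0.004], [-0.967, 0.253, -0.002], [0.003, 0.003, -1.0]]
wrist_force: [-0.6, 0.0, -0.2]
gripper_width: 0.157
[0.60815913 0.18481211 0.28539614] -104.66114870242833
```

View pics/w3.png

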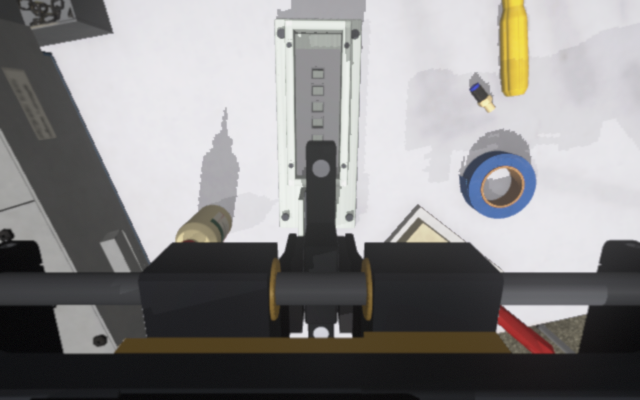

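The wrist view shows five sockets at x≈317, rows 73 to 138, and both white dots of the held strip at (320,168) and (320,332). I'll measure both.

```bash
python3 - <<'E'
from dots import *
import json; s=json.load(open('s3.json')); im=cv2.imread('pics/w3.png'); g=cv2.cvtColor(im,6)
print('strip'); zb=s['tcp_pos'][2]-.0673
P=dots(im,s,311,330,157,179,zb,400)+dots(im,s,308,332,318,337,zb,400)
q=[onplane('wrist',p,zb,s) for p,_ in P]
if len(q)==2: d=q[1]-q[0]; print('len',np.linalg.norm(d),'ang',np.degrees(np.arctan2(d[1],d[0])),'mid-tcp',(q[0]+q[1])/2-s['tcp_pos'])
print(g[60:145:1,317].tolist()); print(g[73,300:336].tolist())
cv2.imwrite('pics/c3.png',cv2.resize(im[15:185,265:375],None,fx=3.5,fy=3.5,interpolation=2))
E
```

```text
strip
[320.6171875 331.9609375] 128 [0.61795503 0.22505239 0.21809614]
[146, 146, 146, 146, 146, 145, 140, 133, 113, 89, 112, 147, 157, 156, 157, 156, 153, 139, 125, 139, 145, 146, 146, 144, 138, 123, 115, 144, 155, 156, 155, 156, 156, 152, 138, 124, 139, 144, 145, 138, 125, 135, 146, 152, 154, 153, 154, 153, 154, 149, 131, 109, 123, 139, 144, 144, 144, 143, 142, 149, 152, 153, 153, 152, 148, 127, 93, 88, 113, 136, 142, 143, 143, 142, 142, 148, 151, 151, 151, 143, 106, 69, 55, 55, 54]
[146, 146, 146, 146, 146, 146, 146, 145, 146, 146, 141, 125, 117, 146, 156, 158, 158, 156, 157, 157, 156, 156, 148, 127, 131, 143, 146, 146, 146, 146, 146, 146, 147, 147, 147, 146]
```

View pics/c3.png

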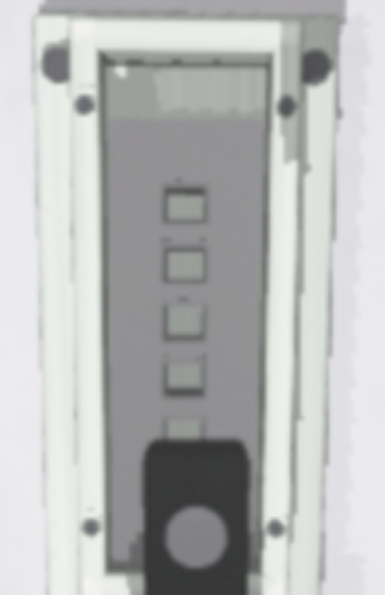

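The crop shows hole centres at full-image (317.9,73.6), (318,90.7), (318,107) and (317.9,122.7), and the near dot at (321,168.4).

```bash
python3 - <<'E'
from h import *
import json; s=json.load(open('s3.json')); t=np.array(s['tcp_pos'])
H=np.array([onplane('wrist',p,.036,s)[:2] for p in((317.9,73.6),(318,90.7),(318,107),(317.9,122.7))])
y=np.array([-37.5,-22.5,-7.5,7.5])/1000
c=np.polyfit(y,H,1); print('dir',c[0],np.linalg.norm(c[0]),np.degrees(np.arctan2(c[0][1],c[0][0])),'mid',c[1],'res',(H-np.outer(y,c[0])-c[1]).tolist())
zb=t[2]-.0673
q=[onplane('wrist',p,zb,s) for p in((321,168.4),(320.6,332))]; d=q[1]-q[0]; m=(q[0]+q[1])/2
print('strip len',np.linalg.norm(d),'ang',np.degrees(np.arctan2(d[1],d[0])),'mid-tcp',m-t)
print('move cm',(c[1]-m[:2])*100)
# fixture: outer base edges front corner holes etc: end-stop inner corner pixel ((105,65)/3.5)
for p in ((265+105/3.5,15+65/3.5),(265+268/3.5,15+65/3.5)): print(onplane('wrist',p,.034,s))
E
```

```text
dir [0.24889011 0.9424881 ] 0.9747974641643077 75.20715970185707 mid [0.59375259 0.12470007] res [[8.214693961283714e-06, -0.00015024716109870995], [-4.165836225755726e-06, 0.00016426601362225235], [-1.6312409432894803e-05, 0.00012220945605150024], [1.2263551696589658e-05, -0.00013622830857518142]]
strip len 0.08667150231210546 ang 75.20446790791434 mid-tcp [-0.00125609 -0.001638   -0.0673    ]
move cm [-1.31504458 -5.84740529]
[0.59555423 0.051303   0.034     ]
[0.55535836 0.06181615 0.034     ]
```

```bash
python3 -m inch '[{"hand":1,"slide":[-1.3,-3,0],"yaw":0},{"hand":1,"slide":[-1.3,-5.9,0],"yaw":0},{"hand":1,"slide":[-1.3,-5.9,-3],"yaw":0},{"hand":1,"slide":[-1.3,-5.9,-7],"yaw":0},{"hand":1,"slide":[-1.3,-5.9,-10],"yaw":0},{"hand":1,"slide":[-1.3,-5.9,-12.5],"yaw":0},{"hand":1,"slide":[-1.3,-5.9,-13.3],"yaw":0},{"hand":1,"slide":[-1.3,-5.9,-13.3],"yaw":0},{"hand":1,"slide":[-1.3,-5.9,-13.3],"yaw":0},{"hand":1,"slide":[-1.3,-5.9,-13.3],"yaw":0}]'
python3 - <<'E'
from h import *
s=sense(); im=capture('side'); w=capture('wrist')
print(s['tcp_pos'],s['wrist_force'])
o=np.zeros((600,800,3),np.uint8)
u=proj('side',(.594,.125,.05)).astype(int); c=im[u[1]-40:u[1]+40,u[0]-67:u[0]+67]
o[:300,:502]=cv2.resize(c,(502,300),interpolation=2)
o[300:600,:480]=cv2.resize(w,(480,300)); cv2.imwrite('pics/s4.png',o); cv2.imwrite('pics/w4.png',w);cv2.imwrite('pics/side4.png',im);print(u)
E
```

```text
time_s: 8.05
tcp_pos: [0.5964, 0.1264, 0.1555]
ee_rot: [[-0.253, -0.967, 0.002], [-0.967, 0.253, 0.001], [-0.001, -0.002, -1.0]]
wrist_force: [0.6, 0.7, -1.6]
gripper_width: 0.161
[0.59638413 0.12636265 0.15546478] [ 0.64061216  0.71807243 -1.62862405]
[272 233]
```

View pics/s4.png

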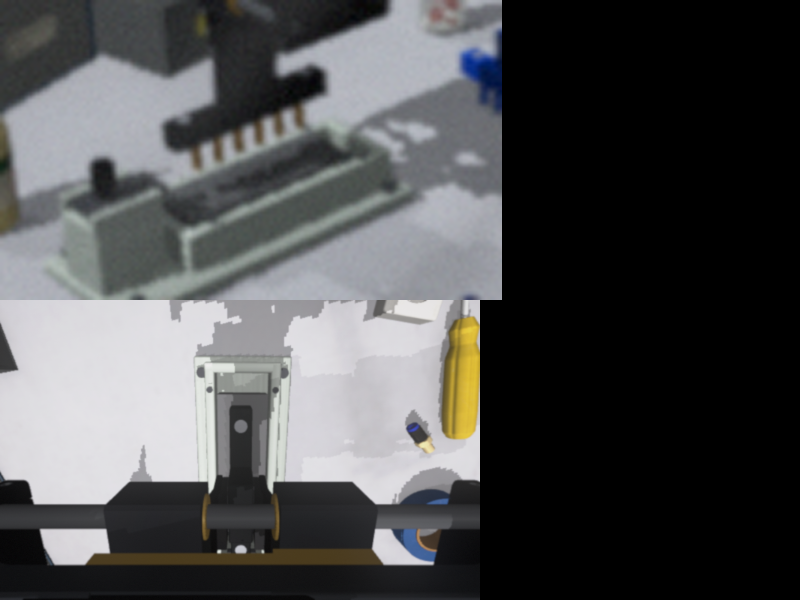

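```bash
python3 - <<'E'
from h import *
w=cv2.imread('pics/w4.png')
o=np.zeros((600,800,3),np.uint8); c=cv2.resize(w[70:190,250:400],None,fx=5,fy=5,interpolation=2)[:600]; o[:600,:750]=c
cv2.imwrite('pics/c4.png',o)
s=sense(); t=np.array(s['tcp_pos']); print(t)
E
```

```text
[0.59615819 0.12636291 0.15503108]
```

View pics/c4.png

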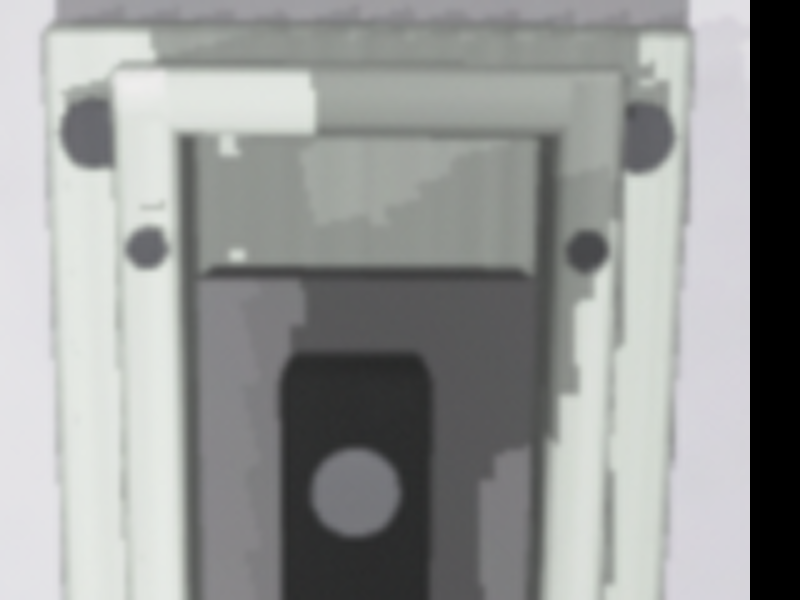

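```bash
python3 - <<'E'
from h import *
s=sense(); t=np.array(s['tcp_pos']); a=np.radians(75.2); Y=np.array([np.cos(a),np.sin(a)]); X=np.array([np.sin(a),-np.cos(a)])
zb=t[2]-.0673
f=lambda p,z:onplane('wrist',p,z,s)[:2]
L,R=f((289.4,125.6),.036),f((357,125.6),.036); S=(L+R)/2+.058*Y
bl,br=f((306.6,150),zb),f((336.4,150),zb); b=f((321.5,141),zb)+.055*Y; d=f((321.2,168.4),zb)+.044*Y
print('socket width',np.linalg.norm(L-R),'mid',S,'bar width',np.linalg.norm(bl-br),'mid from edge',b,'from dot',d,'tcp',t[:2])
for n,m in(('edge',b),('dot',d)): e=S-m; print(n,'move x,y cm',e*100,'in fixture x,y mm',e@X*1e3,e@Y*1e3)
# fixture screws (z~? rail-top dots) symmetric about x=0
l,r=f((250+147/5,70+248/5),.034),f((250+587/5,70+251/5),.034); e=(l+r)/2; print('rail mid x rel strip',(e-d)@X*1e3, 'x-dir deg',np.degrees(np.arctan2(*(r-l)[::-1])), 'y of screws',(e-S)@Y*1e3)
E
```

```text
socket width 0.039552094446785355 mid [0.59384414 0.12444235] bar width 0.013395498670858562 mid from edge [0.59484702 0.12418789] from dot [0.59530582 0.1255271 ] tcp [0.59615819 0.12636291]
edge move x,y cm [-0.10028781  0.02544654] in fixture x,y mm -1.0346081592874545 -0.010157859982617515
dot move x,y cm [-0.14616871 -0.10847437] in fixture x,y mm -1.1361001194888223 -1.4221373638315726
rail mid x rel strip -1.2553780692915784 x-dir deg 164.9409839857426 y of screws -61.14574607722662
```

```bash
python3 -m inch '[{"hand":1,"slide":[-0.12,-0.02,-0.6],"yaw":0},{"hand":1,"slide":[-0.12,-0.02,-1.2],"yaw":0},{"hand":1,"slide":[-0.12,-0.02,-1.4],"yaw":0},{"hand":1,"slide":[-0.12,-0.02,-1.4],"yaw":0},{"hand":1,"slide":[-0.12,-0.02,-1.4],"yaw":0}]'
python3 -m inch '[{"hand":1,"slide":[0,0,-0.05],"yaw":0},{"hand":1,"slide":[0,0,-0.1],"yaw":0},{"hand":1,"slide":[0,0,-0.1],"yaw":0}]'
```

```text
time_s: 8.78
tcp_pos: [0.5949, 0.1261, 0.1403]
ee_rot: [[-0.253, -0.967, 0.0], [-0.967, 0.253, 0.0], [-0.0, -0.0, -1.0]]
wrist_force: [-0.1, -0.5, -0.7]
gripper_width: 0.162
time_s: 9.15
tcp_pos: [0.5947, 0.126, 0.1393]
ee_rot: [[-0.253, -0.967, -0.0], [-0.967, 0.253, 0.0], [-0.0, 0.0, -1.0]]
wrist_force: [0.4, 0.0, -1.0]
gripper_width: 0.159
```

```bash
python3 -m inch '[{"hand":1,"slide":[0,0,-0.05],"yaw":0},{"hand":1,"slide":[0,0,-0.1],"yaw":0},{"hand":1,"slide":[0,0,-0.1],"yaw":0}]'
```

```text
time_s: 9.52
tcp_pos: [0.5947, 0.126, 0.1382]
ee_rot: [[-0.253, -0.967, -0.0], [-0.967, 0.253, -0.0], [0.0, 0.0, -1.0]]
wrist_force: [0.4, -0.6, -0.8]
gripper_width: 0.156
```

```bash
python3 -m inch '[{"hand":1,"slide":[0,0,-0.05],"yaw":0},{"hand":1,"slide":[0,0,-0.1],"yaw":0},{"hand":1,"slide":[0,0,-0.1],"yaw":0}]'
```

```text
time_s: 9.9
tcp_pos: [0.5947, 0.126, 0.1372]
ee_rot: [[-0.253, -0.967, -0.0], [-0.967, 0.253, -0.0], [0.0, 0.0, -1.0]]
wrist_force: [0.2, -1.3, -1.1]
gripper_width: 0.158
```

```bash
python3 -m inch '[{"hand":1,"slide":[0,0,-0.05],"yaw":0},{"hand":1,"slide":[0,0,-0.1],"yaw":0},{"hand":1,"slide":[0,0,-0.1],"yaw":0}]'
```

```text
time_s: 10.28
tcp_pos: [0.5947, 0.126, 0.1362]
ee_rot: [[-0.253, -0.967, -0.0], [-0.967, 0.253, -0.0], [0.0, 0.0, -1.0]]
wrist_force: [0.7, 0.1, -1.1]
gripper_width: 0.156
```

```bash
python3 -m inch '[{"hand":1,"slide":[0,0,-0.05],"yaw":0},{"hand":1,"slide":[0,0,-0.1],"yaw":0},{"hand":1,"slide":[0,0,-0.1],"yaw":0}]'
```

```text
time_s: 10.65
tcp_pos: [0.5947, 0.126, 0.1352]
ee_rot: [[-0.253, -0.967, -0.0], [-0.967, 0.253, -0.0], [0.0, 0.0, -1.0]]
wrist_force: [0.1, -0.5, -1.2]
gripper_width: 0.156
```

```bash
python3 -m inch '[{"hand":1,"slide":[0,0,-0.05],"yaw":0},{"hand":1,"slide":[0,0,-0.1],"yaw":0},{"hand":1,"slide":[0,0,-0.1],"yaw":0}]'
```

```text
time_s: 11.02
tcp_pos: [0.5947, 0.126, 0.1342]
ee_rot: [[-0.253, -0.967, -0.0], [-0.967, 0.253, -0.0], [0.0, 0.0, -1.0]]
wrist_force: [-0.1, -0.2, -0.9]
gripper_width: 0.161
```

```bash
python3 -m inch '[{"hand":1,"slide":[0,0,-0.05],"yaw":0},{"hand":1,"slide":[0,0,-0.1],"yaw":0},{"hand":1,"slide":[0,0,-0.15],"yaw":0},{"hand":1,"slide":[0,0,-0.15],"yaw":0}]'
```

```text
time_s: 11.52
tcp_pos: [0.5947, 0.126, 0.1327]
ee_rot: [[-0.253, -0.967, -0.0], [-0.967, 0.253, -0.0], [0.0, 0.0, -1.0]]
wrist_force: [0.4, 0.9, -1.3]
gripper_width: 0.157
```

```bash
python3 -m inch '[{"hand":1,"slide":[0,0,-0.05],"yaw":0},{"hand":1,"slide":[0,0,-0.1],"yaw":0},{"hand":1,"slide":[0,0,-0.15],"yaw":0},{"hand":1,"slide":[0,0,-0.15],"yaw":0}]'
```

```text
time_s: 12.02
tcp_pos: [0.5947, 0.126, 0.1312]
ee_rot: [[-0.253, -0.967, -0.0], [-0.967, 0.253, -0.0], [0.0, 0.0, -1.0]]
wrist_force: [-0.1, -0.5, -1.5]
gripper_width: 0.158
```

The pins are entering freely, 6 mm below the contact height. I'll carry on down to about 3 mm above home.

```bash
python3 -m inch '[{"hand":1,"slide":[0,0,-0.1],"yaw":0},{"hand":1,"slide":[0,0,-0.2],"yaw":0},{"hand":1,"slide":[0,0,-0.3],"yaw":0},{"hand":1,"slide":[0,0,-0.4],"yaw":0},{"hand":1,"slide":[0,0,-0.4],"yaw":0}]'
```

```text
time_s: 12.65
tcp_pos: [0.5947, 0.126, 0.1271]
ee_rot: [[-0.253, -0.967, -0.0], [-0.967, 0.253, -0.0], [0.0, 0.0, -1.0]]
wrist_force: [-0.5, -0.3, -0.8]
gripper_width: 0.157
```

```bash
python3 -m inch '[{"hand":1,"slide":[0,0,-0.1],"yaw":0},{"hand":1,"slide":[0,0,-0.2],"yaw":0},{"hand":1,"slide":[0,0,-0.3],"yaw":0},{"hand":1,"slide":[0,0,-0.4],"yaw":0},{"hand":1,"slide":[0,0,-0.4],"yaw":0}]'
```

```text
time_s: 13.28
tcp_pos: [0.5947, 0.126, 0.1231]
ee_rot: [[-0.253, -0.967, -0.0], [-0.967, 0.253, -0.0], [0.0, 0.0, -1.0]]
wrist_force: [-1.0, 0.1, -0.9]
gripper_width: 0.156
```

```bash
python3 -m inch '[{"hand":1,"slide":[0,0,-0.1],"yaw":0},{"hand":1,"slide":[0,0,-0.2],"yaw":0},{"hand":1,"slide":[0,0,-0.2],"yaw":0}]'
```

```text
time_s: 13.65
tcp_pos: [0.5947, 0.126, 0.1211]
ee_rot: [[-0.253, -0.967, -0.0], [-0.967, 0.253, -0.0], [0.0, 0.0, -1.0]]
wrist_force: [0.2, 0.7, -1.1]
gripper_width: 0.157
```

```bash
python3 -m inch '[{"hand":1,"slide":[0,0,-0.05],"yaw":0},{"hand":1,"slide":[0,0,-0.1],"yaw":0},{"hand":1,"slide":[0,0,-0.1],"yaw":0}]'
```

```text
time_s: 14.02
tcp_pos: [0.5947, 0.126, 0.1202]
ee_rot: [[-0.253, -0.967, -0.0], [-0.967, 0.253, -0.0], [0.0, 0.0, -1.0]]
wrist_force: [0.7, -0.7, -2.1]
gripper_width: 0.158
```

```bash
python3 -m inch '[{"hand":1,"slide":[0,0,-0.05],"yaw":0},{"hand":1,"slide":[0,0,-0.05],"yaw":0}]'
```

```text
time_s: 14.28
tcp_pos: [0.5947, 0.126, 0.1197]
ee_rot: [[-0.253, -0.967, -0.0], [-0.967, 0.253, -0.0], [0.0, 0.0, -1.0]]
wrist_force: [-1.0, -1.1, -1.7]
gripper_width: 0.159
```

```bash
python3 -m inch '[{"hand":1,"slide":[0,0,-0.05],"yaw":0},{"hand":1,"slide":[0,0,-0.05],"yaw":0}]'
```

```text
time_s: 14.52
tcp_pos: [0.5948, 0.126, 0.1194]
ee_rot: [[-0.253, -0.967, 0.0], [-0.967, 0.253, 0.0], [-0.0, -0.0, -1.0]]
wrist_force: [-0.9, -0.2, -0.9]
gripper_width: 0.154
```

```bash
python3 -m inch '[{"hand":1,"slide":[0,0,-0.05],"yaw":0},{"hand":1,"slide":[0,0,-0.05],"yaw":0}]'
```

```text
time_s: 14.78
tcp_pos: [0.5948, 0.126, 0.1193]
ee_rot: [[-0.253, -0.967, 0.0], [-0.967, 0.253, -0.0], [-0.0, -0.0, -1.0]]
wrist_force: [-3.2, -0.4, 3.3]
gripper_width: 0.151
```

It is home: z has stopped at 0.1193 (expected about 0.119) and the force has risen to about +4 N. I'll release and rise, closing the fingers on the way up.

```bash
python3 -m inch '[{"hand":0.7,"slide":[0,0,0],"yaw":0},{"hand":0.4,"slide":[0,0,0],"yaw":0},{"hand":0.4,"slide":[0,0,0],"yaw":0},{"hand":0.4,"slide":[0,0,0],"yaw":0},{"hand":0.4,"slide":[0,0,0],"yaw":0},{"hand":0.4,"slide":[0,0,2],"yaw":0},{"hand":0.4,"slide":[0,0,6],"yaw":0},{"hand":0.4,"slide":[0,0,10],"yaw":0},{"hand":0.4,"slide":[0,0,14],"yaw":0},{"hand":0.4,"slide":[0,0,14],"yaw":0}]'
python3 -m inch '[{"hand":1,"slide":[0,0,0],"yaw":0},{"hand":1,"slide":[1,4,0],"yaw":0},{"hand":1,"slide":[2,8,0],"yaw":0},{"hand":1,"slide":[2,8,0],"yaw":0},{"hand":1,"slide":[2,8,0],"yaw":0},{"hand":1,"slide":[2,8,0],"yaw":0}]'
python3 - <<'E'
from h import *
s=sense(); w=capture('wrist'); si=capture('side'); print(s['tcp_pos'],s['gripper_width'])
cv2.imwrite('pics/w5.png',w); cv2.imwrite('pics/side5.png',si)
o=np.zeros((600,800,3),np.uint8)
o[:300,:502]=cv2.resize(si[193:273,205:339],(502,300),interpolation=2); o[300:,:480]=cv2.resize(w,(480,300)); cv2.imwrite('pics/v5.png',o)
t=np.array([.594,.125]);Y=np.array([.255,.967])
import json; json.dump({k:np.array(s[k]).tolist() for k in('tcp_pos','ee_rot')},open('s5.json','w'))
E
```

```text
time_s: 16.02
tcp_pos: [0.5963, 0.1265, 0.263]
ee_rot: [[-0.253, -0.968, 0.008], [-0.968, 0.253, 0.003], [-0.005, -0.007, -1.0]]
wrist_force: [-0.8, 0.5, -1.1]
gripper_width: 0.598
time_s: 16.77
tcp_pos: [0.6144, 0.2051, 0.2582]
ee_rot: [[-0.254, -0.967, -0.001], [-0.967, 0.254, -0.001], [0.001, 0.001, -1.0]]
wrist_force: [0.5, 0.0, -0.8]
gripper_width: 0.037
[0.61439735 0.20505044 0.25824451] 0.03717458156480716
```

View pics/v5.png

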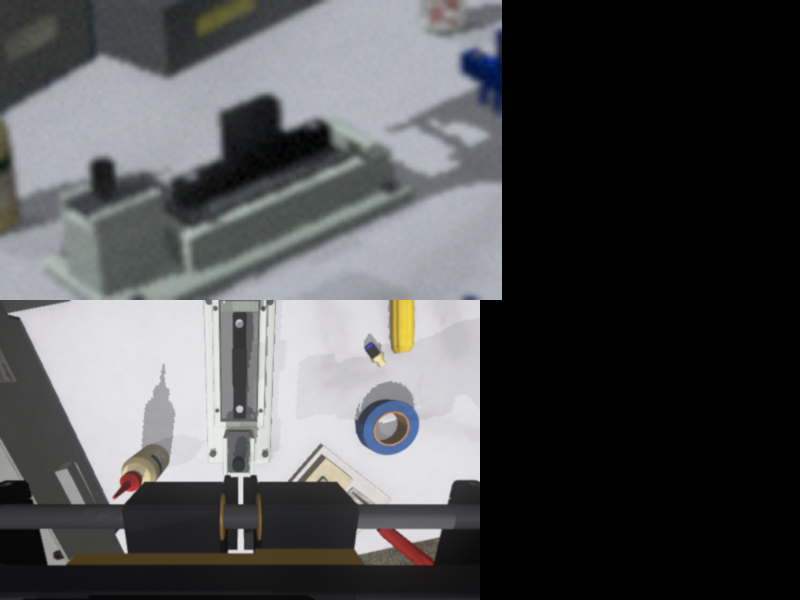

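Side view: the strip sits level in the channel. Wrist view: the knob top is at full-image (317,219) and the strip dots are in line with the channel. Next I'll locate the knob.

```bash
python3 - <<'E'
from h import *
import json; s=json.load(open('s5.json')); w=cv2.imread('pics/w5.png'); g=cv2.cvtColor(w,6)
t=np.array(s['tcp_pos'])[:2]; a=np.radians(75.2); Y=np.array([np.cos(a),np.sin(a)]); X=np.array([np.sin(a),-np.cos(a)])
r=g[205:232,300:336]; n,_,st,c=cv2.connectedComponentsWithStats((r<45).astype(np.uint8)); print([(st[i].tolist(),(c[i]+[300,205]).round(1)) for i in range(1,n) if st[i,4]>20])
k=onplane('wrist',(317,218.5),.083,s)[:2]; ds=[onplane('wrist',p,.052,s)[:2] for p in((319,31),(319,146))]; m=(ds[0]+ds[1])/2
print('knob',k,'strip mid',m,np.linalg.norm(ds[1]-ds[0]),'knob rel strip x,y',(k-m)@X,(k-m)@Y)
for e in(.028,): print('tcp target',k+e*Y,'move cm',(k+e*Y-t)*100)
E
```

```text
[]
knob [0.62064549 0.21999364] strip mid [0.59417192 0.12560988] 0.08857939703832939 knob rel strip x,y 0.0014853342413031398 0.09801499010146437
tcp target [0.62779797 0.24706469] move cm [1.34006212 4.2014251 ]
```

```bash
python3 - <<'E'
from h import *
for p in((200,121),(312,107),(197,95),(205,122)):
  for z in(0,.1,.2): print(p,z,onplane('top',p,z).round(3))
print('oil top',onplane('top',(236,133),.125).round(3))
E
python3 - <<'E'
import cv2,numpy as np
a=cv2.imread('pics/top0.png')[0:215,150:330]; cv2.imwrite('pics/c6.png',cv2.resize(a,None,fx=2.7,fy=2.7,interpolation=2))
E
```

```text
(200, 121) 0 [0.828 0.328 0.   ]
(200, 121) 0.1 [0.782 0.299 0.1  ]
(200, 121) 0.2 [0.737 0.271 0.2  ]
(312, 107) 0 [0.838 0.    0.   ]
(312, 107) 0.1 [0.792 0.002 0.1  ]
(312, 107) 0.2 [0.746 0.005 0.2  ]
(197, 95) 0 [0.91  0.334 0.   ]
(197, 95) 0.1 [0.857 0.305 0.1  ]
(197, 95) 0.2 [0.804 0.275 0.2  ]
(205, 122) 0 [0.823 0.314 0.   ]
(205, 122) 0.1 [0.778 0.286 0.1  ]
(205, 122) 0.2 [0.734 0.259 0.2  ]
oil top [0.73  0.202 0.125]
```

View pics/c6.png

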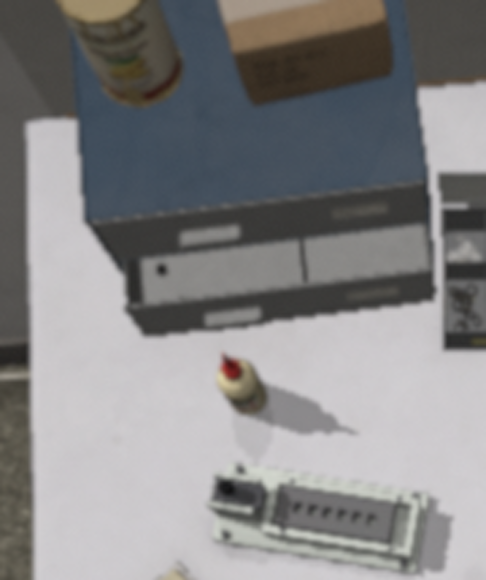

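The drawer front is at x≈0.78, about 5 cm beyond the gripper's edge. The oil top (0.125 m) stays below the body at 0.143 m. So I'll go down behind the knob.

```bash
python3 -m inch '[{"hand":1,"slide":[1.2,4.3,0],"yaw":0},{"hand":1,"slide":[1.2,4.3,-4],"yaw":0},{"hand":1,"slide":[1.2,4.3,-8],"yaw":0},{"hand":1,"slide":[1.2,4.3,-10.5],"yaw":0},{"hand":1,"slide":[1.2,4.3,-11.5],"yaw":0},{"hand":1,"slide":[1.2,4.3,-11.5],"yaw":0},{"hand":1,"slide":[1.2,4.3,-11.5],"yaw":0}]'
python3 -m inch '[{"hand":1,"slide":[-0.15,-0.6,0],"yaw":0},{"hand":1,"slide":[-0.25,-1,0],"yaw":0},{"hand":1,"slide":[-0.35,-1.4,0],"yaw":0},{"hand":1,"slide":[-0.35,-1.4,0],"yaw":0}]'
```

```text
time_s: 17.75
tcp_pos: [0.6275, 0.2493, 0.1454]
ee_rot: [[-0.253, -0.967, 0.003], [-0.967, 0.253, 0.001], [-0.002, -0.002, -1.0]]
wrist_force: [0.0, -1.0, 0.3]
gripper_width: -0.0
time_s: 18.25
tcp_pos: [0.6235, 0.235, 0.1443]
ee_rot: [[-0.253, -0.967, 0.001], [-0.967, 0.253, 0.001], [-0.001, -0.001, -1.0]]
wrist_force: [0.5, 0.8, 0.2]
gripper_width: 0.005
```

```bash
python3 -m inch '[{"hand":1,"slide":[-0.13,-0.5,-0.1],"yaw":0},{"hand":1,"slide":[-0.26,-1,-0.2],"yaw":0},{"hand":1,"slide":[-0.4,-1.5,-0.2],"yaw":0},{"hand":1,"slide":[-0.53,-2,-0.2],"yaw":0},{"hand":1,"slide":[-0.66,-2.5,-0.2],"yaw":0},{"hand":1,"slide":[-0.79,-3,-0.2],"yaw":0},{"hand":1,"slide":[-0.79,-3,-0.2],"yaw":0}]'
```

```text
time_s: 19.12
tcp_pos: [0.6154, 0.2049, 0.1418]
ee_rot: [[-0.253, -0.967, 0.001], [-0.967, 0.253, 0.001], [-0.001, -0.0, -1.0]]
wrist_force: [2.8, 2.4, 1.1]
gripper_width: 0.006
```

```bash
python3 -m inch '[{"hand":1,"slide":[-0.05,-0.2,0],"yaw":0},{"hand":1,"slide":[-0.08,-0.3,0],"yaw":0},{"hand":1,"slide":[-0.08,-0.3,0],"yaw":0}]'
```

```text
time_s: 19.5
tcp_pos: [0.6153, 0.2044, 0.142]
ee_rot: [[-0.252, -0.968, 0.003], [-0.968, 0.253, 0.004], [-0.005, -0.002, -1.0]]
wrist_force: [1.8, 8.2, -0.3]
gripper_width: 0.007
```

Stopped with about 8 N. I'll check whether that is the stop.

```bash
python3 - <<'E'
from h import *
si=capture('side'); w=capture('wrist'); cv2.imwrite('pics/w7.png',w)
o=np.zeros((600,800,3),np.uint8)
o[:300,:502]=cv2.resize(si[193:273,205:339],(502,300),interpolation=2); o[300:,:480]=cv2.resize(w,(480,300)); cv2.imwrite('pics/v7.png',o)
E
```

```text
(no output)
```

View pics/v7.png

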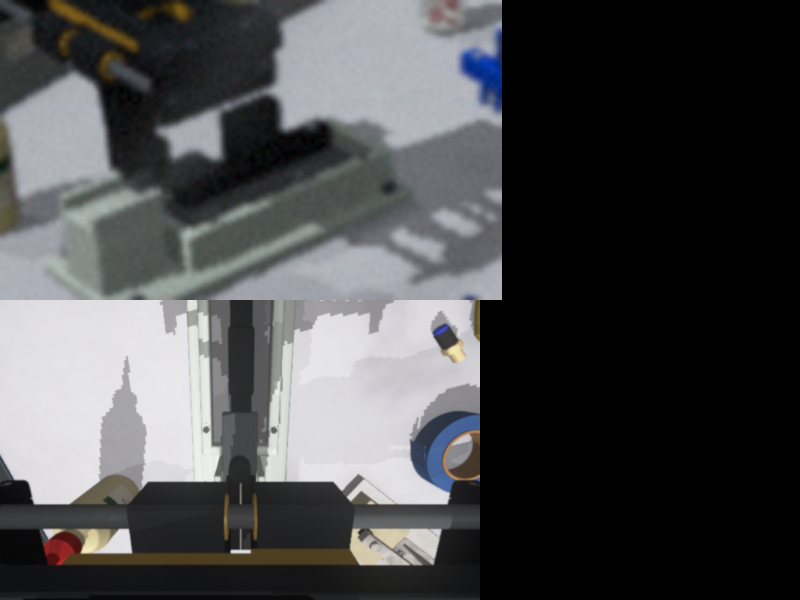

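```bash
python3 - <<'E'
from h import *
s=sense(); t=np.array(s['tcp_pos']); a=np.radians(75.2); Y=np.array([np.cos(a),np.sin(a)])
g=cv2.cvtColor(cv2.imread('pics/w7.png'),6); print(t,s['wrist_force'],g[135:165,312].tolist(), g[200:240,317].tolist())
k=onplane('wrist',(317,217),.083,s)[:2]; f=onplane('wrist',(320,149),.0605,s)[:2]
k0=np.array([.6206,.2200]); print('knob now',k,'travel',(k0-k)@Y,'front edge travel',(k0-.034*Y-f)@Y,'tcp-knob',(t[:2]-k)@Y)
E
```

```text
[0.61529265 0.20438872 0.14199429] [ 2.43332345  8.06319343 -0.39544486] [45, 44, 45, 44, 44, 45, 45, 45, 44, 45, 45, 45, 45, 46, 54, 63, 76, 87, 91, 91, 91, 90, 91, 90, 91, 91, 91, 91, 91, 91] [68, 68, 69, 68, 68, 68, 65, 53, 44, 42, 41, 41, 40, 41, 40, 40, 40, 43, 43, 45, 43, 43, 43, 42, 43, 42, 41, 41, 42, 42, 41, 41, 41, 41, 40, 41, 40, 39, 39, 39]
knob now [0.61035864 0.18057723] travel 0.04073096699953888 front edge travel 0.03409363765108437 tcp-knob 0.02428187836381009
```

```bash
python3 -m inch '[{"hand":1,"slide":[-0.05,-0.2,0],"yaw":0},{"hand":1,"slide":[-0.08,-0.3,0],"yaw":0},{"hand":1,"slide":[-0.08,-0.3,0],"yaw":0}]'
```

```text
time_s: 19.98
tcp_pos: [0.6151, 0.2038, 0.1421]
ee_rot: [[-0.252, -0.968, 0.007], [-0.968, 0.252, 0.008], [-0.01, -0.004, -1.0]]
wrist_force: [2.2, 14.1, -1.5]
gripper_width: 0.005
```

It is a hard stop, since the force rises with no travel. I'll back off, rise and check from above.

```bash
python3 -m inch '[{"hand":1,"slide":[0.4,1.5,0],"yaw":0},{"hand":1,"slide":[0.7,2.5,0],"yaw":0},{"hand":1,"slide":[0.7,2.5,4],"yaw":0},{"hand":1,"slide":[0.7,2.5,9],"yaw":0},{"hand":1,"slide":[0.7,2.5,12],"yaw":0},{"hand":1,"slide":[0.2,0.7,12],"yaw":0},{"hand":1,"slide":[0.2,0.7,12],"yaw":0},{"hand":1,"slide":[0.2,0.7,12],"yaw":0},{"hand":1,"slide":[0.2,0.7,12],"yaw":0}]'
python3 - <<'E'
from h import *
s=sense(); w=capture('wrist'); si=capture('side'); g=cv2.cvtColor(w,6); print(s['tcp_pos'],s['wrist_force'])
import json; json.dump({k:np.array(s[k]).tolist() for k in('tcp_pos','ee_rot')},open('s8.json','w'))
o=np.zeros((600,800,3),np.uint8); o[:,:400]=cv2.resize(w[0:240,240:400],(400,600),interpolation=2); o[:240,400:]=cv2.resize(si[193:273,205:339],(400,240),interpolation=2)
cv2.imwrite('pics/v8.png',o); cv2.imwrite('pics/w8.png',w)
E
```

```text
time_s: 21.1
tcp_pos: [0.6156, 0.206, 0.2605]
ee_rot: [[-0.253, -0.967, -0.002], [-0.967, 0.253, -0.001], [0.002, 0.002, -1.0]]
wrist_force: [0.4, -0.5, 0.5]
gripper_width: 0.005
[0.61555059 0.20601026 0.26052843] [ 0.43210126 -0.45134771  0.52447038]
```

View pics/v8.png

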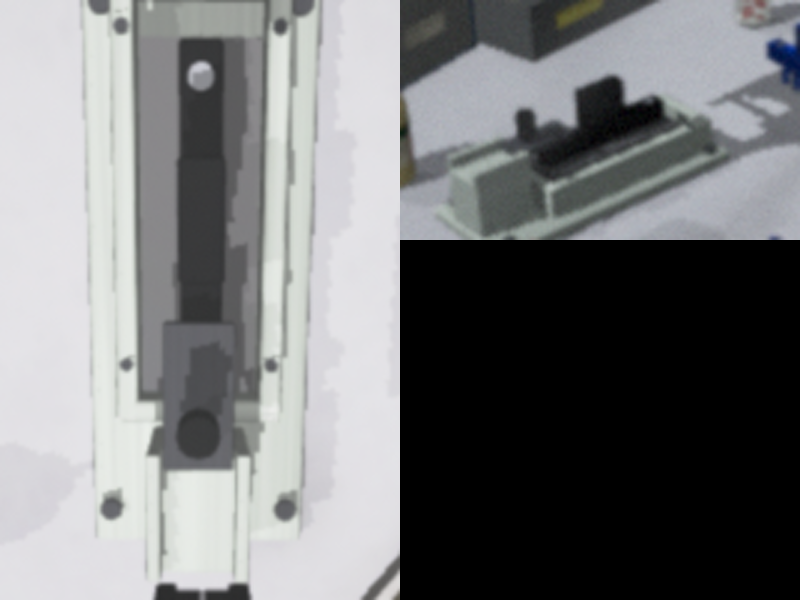

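The keeper plate now covers the strip's near end. In the full image its front is at row ≈129, its back at ≈187, the knob at (319,174) and the tower's rear end at about (318,230). One numeric check of the travel before handing in.

```bash
python3 - <<'E'
from h import *
import json; s=json.load(open('s8.json')); a=np.radians(75.2); Y=np.array([np.cos(a),np.sin(a)])
f=lambda p,z:onplane('wrist',p,z,s)[:2]@Y*1e3
F,B,T,K=f((319.2,128.8),.0605),f((319.2,187.2),.0605),f((318,230),.062),f((319.2,174),.083)
k0=np.array([.6206,.2200])@Y*1e3
print('plate len',B-F,'front fixture y (tower end=128)',128-(T-F),'knob travel',k0-K,'strip dot far',f((320.4,30.4),.052),'front edge minus strip mid',F-f((320.4,30.4),.052)-44)
E
```

```text
plate len 48.85931311189972 front fixture y (tower end=128) 40.9420602417444 knob travel 34.58779251681591 strip dot far 229.1737694176641 front edge minus strip mid 30.697452144537152
```

Those estimates (34.6 to 35 mm) are too close to the 34 mm limit. I'll do a differential check using the same edges in w5 and w8.

```bash
python3 - <<'E'
from h import *
import json
Y=np.array([np.cos(np.radians(75.2)),np.sin(np.radians(75.2))])
for n,j,r in(('w5','s5.json',(165,236)),('w8','s8.json',(115,200))):
    g=cv2.cvtColor(cv2.imread(f'pics/{n}.png'),6); print(n,r[0],np.median(g[r[0]:r[1],316:321],axis=1).astype(int).tolist(),'\n off-centre',np.median(g[r[0]:r[1],327:330],axis=1).astype(int).tolist())
t=capture('top'); cv2.imwrite('pics/top9.png',t); a=cv2.imread('pics/top0.png')
for im in(a,t):
    g=cv2.cvtColor(im,6)[165:200,222:262]; print((g[8:24:2]).tolist())
E
```

```text
w5 165 [167, 164, 161, 154, 139, 130, 133, 114, 88, 73, 84, 100, 105, 105, 105, 104, 103, 97, 85, 81, 80, 80, 80, 79, 80, 80, 80, 80, 79, 80, 80, 79, 80, 79, 79, 80, 80, 79, 79, 79, 78, 75, 72, 61, 53, 50, 50, 50, 51, 55, 58, 59, 59, 58, 58, 58, 58, 58, 58, 58, 58, 58, 58, 65, 104, 168, 216, 225, 226, 224, 220] 
 off-centre [153, 149, 145, 139, 129, 128, 133, 114, 88, 72, 83, 100, 104, 104, 104, 105, 104, 103, 95, 88, 86, 86, 86, 85, 82, 80, 82, 85, 86, 86, 82, 81, 81, 81, 81, 80, 80, 90, 93, 94, 94, 94, 94, 94, 95, 97, 99, 99, 98, 98, 98, 99, 103, 104, 104, 104, 104, 104, 104, 104, 104, 104, 104, 105, 121, 170, 216, 225, 226, 219, 177]
w8 115 [58, 57, 57, 54, 53, 53, 52, 53, 53, 53, 53, 52, 52, 59, 77, 97, 102, 102, 102, 102, 102, 102, 101, 97, 84, 78, 78, 78, 78, 78, 78, 78, 79, 79, 78, 79, 78, 79, 79, 78, 78, 78, 79, 78, 79, 78, 78, 74, 66, 55, 53, 53, 57, 60, 61, 61, 61, 61, 60, 61, 61, 61, 62, 62, 61, 62, 62, 67, 82, 98, 103, 105, 133, 195, 227, 233, 233, 232, 232, 233, 233, 233, 233, 232, 233] 
 off-centre [64, 64, 64, 63, 63, 63, 61, 63, 65, 65, 65, 66, 64, 66, 79, 97, 102, 10
[... 2603 characters left out ...]
158, 190, 173, 128, 88, 83, 140, 201, 223, 222, 222, 222, 220, 219, 221, 218, 195, 142, 86, 52, 37, 39, 54, 74, 89, 99, 97, 88, 87, 95, 98, 98, 97, 99, 102, 111], [57, 36, 54, 122, 182, 192, 155, 113, 84, 102, 162, 206, 219, 220, 220, 220, 221, 221, 222, 213, 176, 120, 74, 49, 34, 27, 23, 26, 42, 56, 64, 68, 70, 76, 80, 82, 85, 87, 84, 89], [45, 40, 73, 135, 181, 175, 132, 92, 79, 124, 185, 210, 213, 217, 218, 218, 218, 218, 217, 198, 149, 101, 86, 77, 58, 43, 36, 41, 50, 55, 58, 59, 59, 60, 60, 68, 82, 87, 82, 64], [41, 49, 91, 146, 165, 142, 109, 84, 81, 125, 171, 189, 198, 208, 213, 213, 209, 206, 202, 187, 152, 114, 90, 82, 77, 75, 74, 77, 73, 68, 64, 62, 61, 60, 63, 72, 82, 85, 73, 46]]
```

```bash
python3 - <<'E'
from h import *
import json
Y=np.array([np.cos(np.radians(75.2)),np.sin(np.radians(75.2))]); A,B=[json.load(open(j)) for j in('s5.json','s8.json')]
f=lambda r,z,s:onplane('wrist',(318.5,r),z,s)[:2]@Y*1e3
for n,a,b,z in(('knob front',207.7,163,.083),('knob back',228.8,182.8,.083),('plate front',174.7,129.2,.0605)): print(n,f(a,z,A)-f(b,z,B))
print('top cam knob shift', (onplane('top',(233.7,180.3),.083)-onplane('top',(247.7,182.5),.083))[:2]@Y*1e3)
E
```

```text
knob front 34.204881530806404
knob back 36.32795601144181
plate front 36.14336744161051
top cam knob shift 36.99335349045249
```

```bash
python3 -c "
from h import *
print(sense()['time_s']); print(finish_job())"
```

```text
21.25
the job is handed in; nothing more can be done
None
```

I took the smaller black strip out of its stand, plugged it into the socket and pushed the keeper shut. The job was handed in at about 21 s, and no verdict was reported.

- **Seating:** The pins went into the holes with no contact force showing. The strip stopped at TCP z = 0.119 m, the height expected for fully home, with only about 4 N on it. The last views show it sitting level in the channel.
- **Keeper:** It ran to a hard stop, where the force rose to 14 N with almost no further travel. It normally slides at about 2 N.
- **Disagreement:** My image measurements of the keeper's travel ranged from 34 to 41 mm, and the best before-and-after comparisons gave 36 to 37 mm. The full travel is 38 mm and the limit is 34 mm. I relied on the hard stop, because the wrist-camera lengths read 1 to 3 mm short on parts of known size.
- **Also close:** The strip sits roughly 9 to 12 mm along the channel from the fixture's middle, where up to 13 mm is allowed. That is where the floating socket was.
- **Other objects:** I saw no bystander disturbed in the views, but I did not measure their positions again at the end. The gripper was clear of everything at the end.

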